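# Check the risen height of a pie with the bench height gauge

## Task

Push the pie, still flat on the bench, home into the V stop so that it stands right under the height gauge's foot. Then lower the gauge's slide until the foot rests on the pie and its sprung stem is pushed about half way in, without pressing the pie hard, and leave the gauge set like that with your hand off it. Do not disturb the small tart, the shaker or the scraper.

Things in the scene. Friction and masses are not known exactly. Their poses are not given: they have to be found in the camera images.
- pie: Pie to be measured, loose, 0.3 to 0.6 kg: round dark steel tin 96 mm across, 26 mm high (too wide to grasp), with a round baked filling 86 mm across risen out of it; its flat golden top with burnt spots lies 29 to 53 mm above the bench, not told. Origin: centre of the tin's underside. Starts 100 to 170 mm from the point under the foot, on the V's open side.
- gauge: Bench height gauge, fixed. Origin: on the bench, right under its foot's axis, where the pie's centre belongs. Its x axis points away from the robot into the V stop (yaw up to 0.35 rad either way). Steel column 40 x 26 mm, 226 mm tall, near face 109 mm along +y, on a foot plate 80 mm wide from y = 90 mm. A slide runs on it: a level arm 26 mm wide reaching to 10 mm past the foot's axis.
- foot (a point): Point on the slide: underside centre of the foot while the foot is free, 30 mm under the arm. The foot is a steel pad 20 mm across on a 9 mm stem, sprung down; it can be pushed up into the arm by 8 mm and this point does not follow. Its force on a thing below is 2 N as it begins to move in and 0.5 N more per mm, so 4 N half way; then solid. Stem's black end stands 5 mm above the arm when free.
- stop: V stop, fixed: two low steel bars 62 x 12 mm, 18 mm high, lying on the bench as a right-angled V open towards the gauge's -x side. When the tin touches both bars, the pie's centre is right under the foot. Origin and axes as the gauge's.
- slide (a joint): Height of the gauge's slide (m) = height above the bench of the foot's underside while the foot is free. Starts 0.105 to 0.13, range 0.012 to 0.132. The slide is stiff and stays where it is left; about 2 N on the cap moves it down slowly, about 8 N lifts it.
- cap (a point): Centre of the top of the slide's round black press cap (32 mm across, 14 mm thick, on a 12 mm neck, its underside 18 mm above the arm). At y = +26 mm in the gauge's frame, 80 mm above the free foot's underside; moves up and down with the slide. Press it down, or pinch it to raise the slide.
- tart: Bystander: small round tart, 72 mm across, 26 mm high, loose, on the gauge's -y side. Origin: centre of its underside.
- shaker: Bystander: round aluminium sugar shaker, 60 mm across, 100 mm high, loose, beyond the column. Origin: centre of its underside.
- scraper: Bystander: dough scraper lying flat, steel blade 110 x 60 mm with a black handle bar 18 mm thick along one side, loose, beyond the V stop. Origin: underside, middle of the blade.

How it is judged:
On the way:
1. the pie is home in the V stop (its centre within 6 mm of the point under the foot) with the gauge's foot still clear of it (horizontal distance between pie and gauge below 0.006 m and contact force between gauge and pie below 0.1 N), for 0.2 s.
At the end, for the whole second after the job is handed in: The pie stands flat and still with its centre within 6 mm of the point under the foot; the foot rests on it with 3 to 5 N, which is its stem 2 to 6 mm in of 8; the slide stands still and the hand is off (horizontal distance between pie and gauge below 0.006 m and height (world z) of pie below 0.004 m and angle between pie's own z axis and vertical below 0.05 rad and contact force between gauge and pie between 3 and 5 N and linear speed of pie below 0.01 m/s and velocity of joint slide between -0.003 and 0.003 m/s); the robot touches nothing.
It fails at once if the gauge presses the pie hard (over 10 N) (contact force between gauge and pie above 10 N).
It fails at once if the pie is lifted or tipped (height (world z) of pie above 0.012 m or angle between pie's own z axis and vertical above 0.2 rad).
It fails at once if the small tart is disturbed (moved over 15 mm) (distance of tart from where it was at the start of the episode above 0.015 m).
It fails at once if the shaker is disturbed (moved over 15 mm) (distance of shaker from where it was at the start of the episode above 0.015 m).
It fails at once if the scraper is disturbed (moved over 15 mm) (distance of scraper from where it was at the start of the episode above 0.015 m).
It also fails if it takes over 64 s, if anything falls off the work surface, if the arm or the gripper's body presses on something with over 40 N, if the wrist force passes 120 N, or if a joint passes its speed limit or range.

## Robot

A 6-joint arm with a two-finger parallel gripper is mounted at the origin on the work surface. World frame = base frame: x ahead of the robot, y to its left, z up, the work surface at z = 0. Lengths are in m, angles in rad, forces in N, time in s.
With the tool pointing down it reaches from about 0.325 to 0.775 m from the base axis. Payload 5.5 kg.
Tool frame: the origin (TCP) lies between the finger pads; the fingertips stand 8 mm ahead of it and the grasp point (between the pads) lies 11 mm behind it (tcp_to_tips is the distance from the TCP to the fingertips, in m); z points along the fingers, y is the line along which they close (so a half turn about z gives the same grasp; the last joint's range is limited). The gripper opens to 88 mm and grips with 3 to 60 N. Pads are 20 mm wide; open, the fingers measure 115 mm over their backs; the gripper's body (75 mm by 178 mm) begins 61 mm behind the grasp point.
Start: joints at [-0.057, 0.091, 1.231, -0, 1.82, -0.057], TCP at [0.6, -0, 0.206] pointing down, gripper open.
Joint ranges: [-2.87, 2.87], [-0.86, 2.18], [0.17, 2.46], [-1.51, 4.65], [0.06, 2.69], [-2.65, 2.65]. Speed limits (rad/s): [2.57, 2.57, 3.01, 3.14, 3.14, 3.14].

## Interface

Orientations are given as a unit quaternion [w, x, y, z].
In Python, from bench import * gives the robot as it stands. Calls block until the motion is done:
- move_to(position, orientation): joint-space move of the TCP to a pose.
- move_l(position, speed=0.15, orientation=None): straight line of the TCP; orientation=None keeps the orientation; speed is the mean speed in m/s.
- movej(angles): joint-space move.
- gripper_open() and close(): open the fingers fully, or close them until they stop; the grip force is fixed at half the most.
- hold(seconds).
- inverse_kinematics(position, orientation): joint angles nearest the present ones, or None.
- state(): the state.
- get_image(name): name is "scene" or "side" or "wrist"; returns a dict with "frame" (420x560x3 uint8, blue, green, red), "depth" (420x560 float32, m along the optical axis (not along the pixel's ray), 0 where there is no reading), "camera_matrix" (3x3 intrinsics, pixels), "k1" (the pictures are not rectified: a ray, as slopes to the right and down, at radius r is drawn at 1 + k1 r^2 times it, then the intrinsics apply), "view" (4x4, takes a point from world to camera coordinates). Camera axes: x right, y up, looking along -z (the intrinsics and any distortion apply to the point x, -y, -z); pixel columns grow to the right and rows downward; lengths in m; the calibration is good to about 2 mm. A picture is of the moment at which its call begins.
A pose or a line that the arm cannot do raises IKError and nothing moves.
- job_done(): hands the job in; it is judged then, once.
The state is a dict: "time": time; "joint_pos": joint angles; "dq": joint speeds; "joint_torque": joint torques, N m; "ee_pos": TCP position; "ee_rot": TCP orientation; "ft_force": force on the tool from outside, world axes, zero at the start; "moment": the same for the moment, N m; "finger_gap": finger opening in m; "finger_force": force on a finger pad.
Only numpy, scipy, OpenCV 4.12 (cv2) and the standard library are available. Lean on these libraries where they do the work, as an engineer would, in place of code of your own. Each camera call takes 0.05 s, during which the arm holds its last target. There are 200 camera calls.

## Working session

There is one attempt and no reset: what is moved stays moved. The work goes in short steps, each a Python script; the robot and the scene stay as the last script left them, time stands still between calls to the robot, and variables do not carry over. Pictures are saved under pics/ and viewed, at most 10 in all, crops included, and the job is handed in when it is done.

```bash
mkdir -p pics; cat > h.py <<'E'
from bench import *
import numpy as np, cv2
def cloud(im):
    K=im["camera_matrix"];d=im["depth"];h,w=d.shape
    u,v=np.meshgrid(np.arange(w),np.arange(h))
    dist=np.array([im["k1"],0,0,0,0.])
    p=cv2.undistortPoints(np.stack([u,v],-1).reshape(-1,1,2).astype(float),np.array(K,float),dist).reshape(h,w,2)
    c=np.stack([p[...,0]*d,-p[...,1]*d,-d,np.ones_like(d)],-1)
    return (c@np.linalg.inv(im["view"]).T)[...,:3]
def proj(im,P):
    c=np.array(im["view"])@np.append(P,1); s=np.array([c[0],-c[1]])/-c[2]
    s=s*(1+im["k1"]*(s@s)); K=np.array(im["camera_matrix"]); return K[:2,:2]@s+K[:2,2]
E
python3 - <<'E'
from h import *
import pickle
ims={n:get_image(n) for n in("scene","side","wrist")}
pickle.dump(ims,open("ims.pkl","wb"))
for n in("scene","side"): 
    cv2.imwrite(f"pics/{n}0.png",cv2.resize(ims[n]["frame"],(800,600))); im=ims[n]; print(n,np.linalg.inv(im["view"])[:3,3],im["k1"],(im["depth"]>0).mean())
cv2.imwrite("pics/wrist0.png",ims["wrist"]["frame"])
print(state())
E
```

```text
scene [ 0.96044742 -0.24821596  0.80670068] -0.037394570861162664 0.9958460884353741
side [0.23345546 0.55250342 0.89144629] -0.07419627265365021 0.9960501700680272
{'time': 0.15, 'joint_pos': array([-5.66845330e-02,  9.17335796e-02,  1.23161421e+00, -1.20450296e-05,
        1.81982872e+00, -5.67034896e-02]), 'dq': array([ 0.00049508, -0.00174658, -0.00163388,  0.00125286,  0.00049512,
        0.00080808]), 'joint_torque': array([ 1.35033202e-03, -4.47044814e+01, -4.06907630e+01,  6.99103042e-02,
        2.74600578e-02, -1.16549641e-04]), 'ee_pos': array([5.99738571e-01, 1.80566837e-05, 2.04935331e-01]), 'ee_rot': array([-5.86920405e-04,  7.07100904e-01,  7.07112215e-01, -5.31702478e-04]), 'ft_force': array([ 0.30922305,  0.23947713, -0.70880552]), 'moment': array([-0.02408811,  0.01948206,  0.00034247]), 'finger_force': 0.0, 'finger_gap': 0.08811497556640775}
```

View pics/scene0.png

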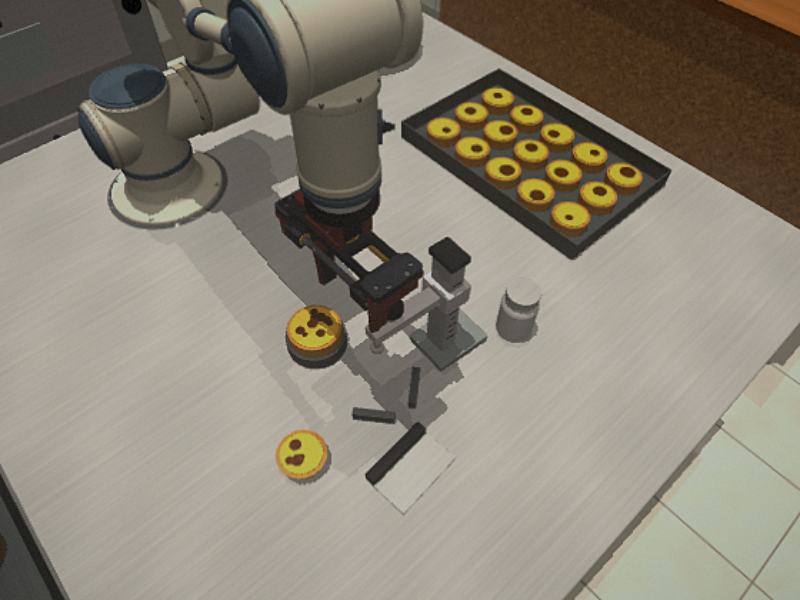

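View pics/side0.png

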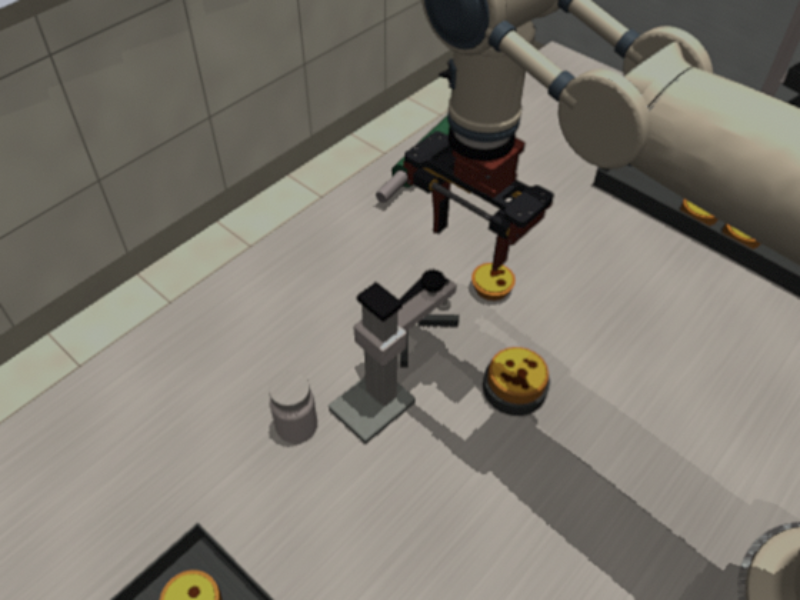

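The scene view shows the pie at (315,333), the bars at (374,415) and (414,387), the column at (447,300), the tart at (303,455), the shaker at (518,310) and the scraper at (410,465). The side view shows the pie at (517,378), the cap at (433,280), the column top at (380,300), a bar at (438,321) and the tart at (493,280).

```bash
python3 - <<'E'
from h import *
import pickle
ims=pickle.load(open("ims.pkl","rb"))
C={n:cloud(ims[n]) for n in ims}
s=.7
def at(n,u,v): return C[n][round(v*s),round(u*s)].round(4)
for nm,u,v in[("pie",315,325),("tart",303,450),("barR",374,412),("barL",414,380),("coltop",449,247),("shaker",522,292),("plate",445,350),("arm",400,320),("armtip",374,333)]: print("scene",nm,at("scene",u,v))
for nm,u,v in[("pie",520,365),("cap",433,277),("coltop",378,298),("bar",438,319),("tart",493,275),("shaker",290,390),("armtip",450,285),("bar2",405,355)]: print("side",nm,at("side",u,v))
# pie top per view
for n in("scene","side"):
    P=C[n].reshape(-1,3); c=at(n,315,325) if n=="scene" else at(n,520,365)
    m=(np.hypot(*(P[:,:2]-c[:2]).T)<.07)&(abs(P[:,2]-c[2])<.004); q=P[m]
    (x,y),r=cv2.minEnclosingCircle(q[:,:2].astype(np.float32)); print(n,"pie top",m.sum(),q[:,2].mean(),np.median(q[:,2]),(x,y),r)
    g=C[n].reshape(-1,3); k=(g[:,2]>.010)&(g[:,2]<.022)&(g[:,0]>.5)&(g[:,0]<.8)&(abs(g[:,1])<.15)
    np.save(f"bar_{n}.npy",g[k])
# top-down height map of fused clouds
G=np.zeros((600,800,3),np.uint8)
for n in ("scene","side"):
    P=C[n].reshape(-1,3); m=(P[:,2]>.008)&(P[:,2]<.3)
    for ch,p in enumerate(P[m]):
        px=int(400-(p[1])*1500); py=int(550-(p[0]-.4)*1500)
        if 0<=px<798 and 0<=py<598: G[py:py+2,px:px+2]=np.maximum(G[py:py+2,px:px+2],cv2.applyColorMap(np.uint8([[min(255,40+p[2]*1000)]]),cv2.COLORMAP_JET)[0,0])
for i in range(0,8): cv2.line(G,(0,550-150*i),(6,550-150*i),(255,)*3); 
for i in range(-5,6): cv2.line(G,(400-i*75,599),(400-i*75,590),(255,)*3)
cv2.imwrite("pics/top0.png",G)
E
```

```text
scene pie [0.4901 0.0025 0.0487]
scene tart [ 0.6342 -0.1293  0.0249]
scene barR [ 0.6532 -0.0154  0.0199]
scene barL [0.6534 0.0636 0.0193]
scene coltop [0.618  0.1497 0.2253]
scene shaker [0.6806 0.2559 0.0997]
scene plate [0.6447 0.1391 0.0139]
scene arm [0.6281 0.0559 0.1582]
scene armtip [0.6209 0.0171 0.1579]
side pie [ 0.4938 -0.0079  0.0478]
side cap [0.6171 0.0491 0.188 ]
side coltop [0.6227 0.1467 0.2255]
side bar [ 0.647  -0.0117  0.0196]
side tart [ 0.6373 -0.1363  0.0272]
side shaker [0.6767 0.2605 0.0972]
side armtip [0.6069 0.0232 0.1571]
side bar2 [0.6411 0.0713 0.0159]
scene pie top 966 0.04820881356083906 0.048198119391688166 (0.49215933680534363, -5.129095370648429e-05) 0.043329622596502304
side pie top 1138 0.04725447981932879 0.04727141863200224 (0.48941123485565186, 0.002336465520784259) 0.04396722465753555
```

View pics/top0.png

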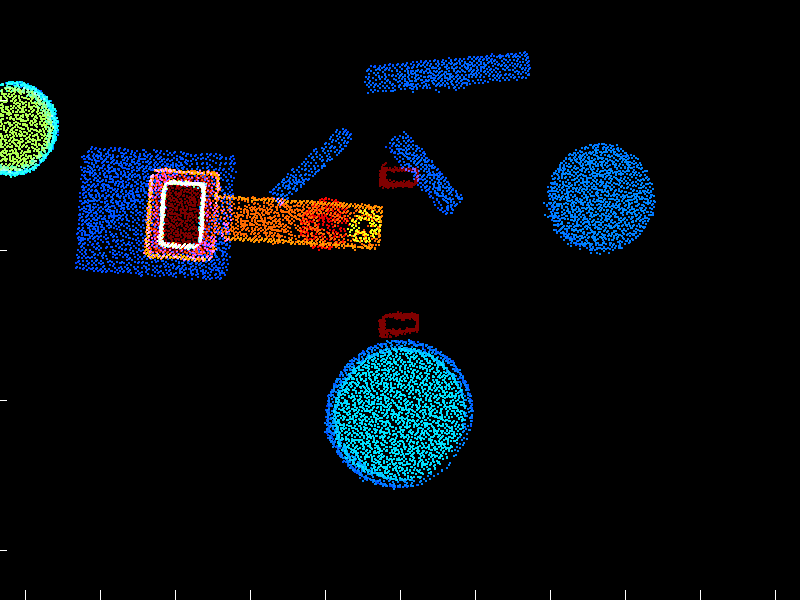

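The top-down map shows the column at (182,214), the foot stem at (365,227), the cap at (323,223), the bars at (312,165) and (425,172), and the pie at (400,413). The gauge is turned slightly negative. The next step fits these accurately.

```bash
python3 - <<'E'
from h import *
import pickle
ims=pickle.load(open("ims.pkl","rb"))
for n in("scene","side","both"):
    P=np.vstack([cloud(ims[k]).reshape(-1,3) for k in(("scene","side") if n=="both" else (n,))])
    def sel(z0,z1,x0,x1,y0,y1): return P[(P[:,2]>z0)&(P[:,2]<z1)&(P[:,0]>x0)&(P[:,0]<x1)&(P[:,1]>y0)&(P[:,1]<y1)]
    print(n)
    for nm,b in dict(barL=(.012,.024,.63,.685,.03,.085),barR=(.012,.024,.62,.685,-.045,.012),col=(.222,.23,.58,.67,.12,.18),arm=(.152,.162,.58,.66,.012,.105),cap=(.18,.195,.58,.66,.03,.075),stem=(.16,.17,.58,.66,.005,.045),pietop=(.043,.053,.43,.56,-.07,.07),tin=(.012,.03,.42,.56,-.07,.07)).items():
        q=sel(*b)
        if len(q)<5: print(nm,len(q));continue
        r=cv2.minAreaRect(q[:,:2].astype(np.float32)*1000); print(nm,len(q),np.round(r[0],1),np.round(r[1],1),round(r[2],1),"z",np.percentile(q[:,2],[50,90]).round(4))
    q=sel(-.01,.006,.5,.6,-.1,-.03); print("bench",np.median(q[:,2]))
E
```

```text
scene
barL 149 [657.8  58.7] [12.  63.4] 41.1 z [0.0179 0.0198]
barR 188 [653.2 -17.6] [61.8 13.5] 40.6 z [0.0175 0.0192]
col 378 [625.5 144.1] [34.7 48.5] 86.5 z [0.2259 0.2272]
arm 406 [620.   59.3] [93.  27.1] 86.5 z [0.1576 0.1592]
cap 116 [627.1  49.5] [29.4 15.8] 87.6 z [0.1894 0.1909]
stem 6 [622.5  34.8] [ 5.  20.1] 4.8 z [0.1607 0.1637]
pietop 999 [493.2  -0. ] [84.1 85.3] 54.2 z [0.0481 0.05  ]
tin 318 [506.8  -8.1] [95. 63.] 60.7 z [0.0247 0.0276]
bench -0.00020065702644073147
side
barL 70 [653.9  61.7] [10.7 58.7] 41.5 z [0.0168 0.0187]
barR 139 [648.2 -16.9] [57.8 15.2] 42.2 z [0.0159 0.0187]
col 426 [622.6 146.5] [34.8 49. ] 84.5 z [0.225  0.2265]
arm 404 [617.2  59.5] [91.3 28.3] 86.4 z [0.1569 0.1587]
cap 206 [615.   51.6] [30.  31.6] 40.3 z [0.1886 0.1904]
stem 11 [612.7  22.8] [ 5.2 11.1] 24.7 z [0.1617 0.1644]
pietop 1160 [489.5   1.3] [85.  83.8] 73.9 z [0.0472 0.0493]
tin 378 [482.5  16.8] [94.9 64.3] 24.4 z [0.0242 0.0278]
bench -0.0010135736088230374
both
barL 219 [656.9  59.5] [12.3 65.8] 41.5 z [0.0174 0.0195]
barR 327 [651.2 -16.3] [63.3 18. ] 40.6 z [0.017 0.019]
col 804 [624.  145.5] [37.3 51.6] 85.8 z [0.2255 0.227 ]
arm 810 [618.2  59.4] [93.  30.4] 86.4 z [0.1572 0.1591]
cap 322 [617.4  50.2] [30.8 35. ] 62.8 z [0.1888 0.1907]
stem 17 [619.  32.] [26.7 10.6] 60.7 z [0.1612 0.1641]
pietop 2159 [4.913e+02 3.000e-01] [85.7 87.4] 71.5 z [0.0477 0.0497]
tin 696 [491.5   0.6] [95.5 98.6] 47.0 z [0.0245 0.0277]
bench -0.00045826458505737744
```

```bash
cat >> h.py <<'E'
from scipy.spatial.transform import Rotation as R
YAW=-.066; O=np.array([.6155,.0235]); X=np.array([np.cos(YAW),np.sin(YAW)]); Y=np.array([-X[1],X[0]])
def quat(z,y): 
    z=np.array(z)/np.linalg.norm(z); q=R.from_matrix(np.stack([np.cross(y,z),y,z],1)).as_quat(); return [q[3],*q[:3]]
T=np.radians(25)
def pushq(d,s=1): return quat([d[0]*np.sin(T),d[1]*np.sin(T),-np.cos(T)],s*np.array([-d[1],d[0],0.]))
REACH=.048+.0124
def look(n):
    im=get_image(n); return im,cloud(im)
def pie(n):
    im,C=look(n);P=C.reshape(-1,3)
    # yellow top by height band
    m=(abs(P[:,2]-.0477)<.004)&(P[:,0]>.44)&(P[:,0]<.68)&(abs(P[:,1]-.02)<.09)
    f=im["frame"].reshape(-1,3).astype(int); m&=(f[:,2]-f[:,0]>25)
    q=P[m]; (x,y),r=cv2.minEnclosingCircle(q[:,:2].astype(np.float32)); return im,np.round([x,y,r,len(q)],4)
E
python3 - <<'E'
from h import *
p0=np.array([.4915,.0005]); P1=O-.035*X
d=(P1-p0)/np.linalg.norm(P1-p0)
a=p0-(REACH+.02)*d; b=P1-REACH*d
for s in(1,-1):
    for p in((*a,.15),(*a,.018),(*b,.018),(*(O-REACH*X),.018)): 
        j=inverse_kinematics(list(p),pushq(d,s)); print(s,np.round(p,3),None if j is None else np.round(j,2))
E
```

```text
1 [ 0.414 -0.021  0.15 ] None
1 [ 0.414 -0.021  0.018] None
1 [0.522 0.009 0.018] [-0.18 -0.49  2.13  0.21  1.11 -2.08]
1 [0.555 0.027 0.018] [-0.12 -0.39  2.06  0.19  1.07 -2.02]
-1 [ 0.414 -0.021  0.15 ] None
-1 [ 0.414 -0.021  0.018] None
-1 [0.522 0.009 0.018] [-0.18 -0.49  2.13  0.21  1.11  1.06]
-1 [0.555 0.027 0.018] [-0.12 -0.39  2.06  0.19  1.07  1.12]
```

```bash
cat >> h.py <<'E'
def vq(d,s=-1): return quat([0,0,-1.],s*np.array([-d[1],d[0],0.]))
E
python3 - <<'E'
from h import *
p0=np.array([.4915,.0005]); P1=O-.035*X
d=(P1-p0)/np.linalg.norm(P1-p0)
a=p0-(.058+.02)*d; b=P1-.058*d
print(inverse_kinematics([*a,.02],vq(d)), inverse_kinematics([*(P1-(REACH+.012)*X),.018],pushq(X,-1)))
move_l([.59,-.01,.235],.2)
close()
move_to([*a,.10],vq(d)); move_l([*a,.02],.1)
f0=state()["ft_force"]
move_l([*b,.02],.05)
s=state(); print(s["time"],s["ee_pos"],s["ft_force"]-f0)
im,p=pie("scene"); print(p); cv2.imwrite("pics/s1.png",im["frame"])
im,p=pie("side"); print(p)
print("target",P1)
E
```

```text
[-1.31571802e-01 -3.82575159e-01  1.98897580e+00 -4.44089210e-16
  1.53519201e+00  1.16239952e+00] [ 0.01916063 -0.56279711  2.1796184  -0.04055111  1.09016524  1.66676781]
6.2833 [0.52474122 0.00993177 0.02000284] [-2.98791892 -0.45281604  1.09586461]
[5.748e-01 1.990e-02 4.850e-02 8.250e+02]
[5.748e-01 2.610e-02 4.400e-02 5.620e+02]
target [0.5805762  0.02580832]
```

View pics/s1.png

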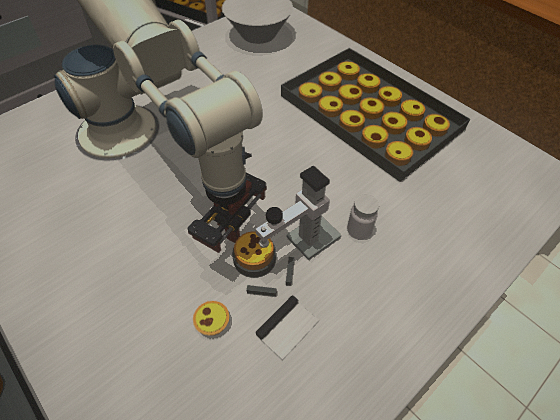

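The pie sits at about (254,250), just short of the V, with everything else undisturbed. The next push is the final one, with the tool tilted.

```bash
python3 - <<'E'
from h import *
e=state()["ee_pos"]; P1=O-.035*X
q=pushq(X,-1)
s0=P1-(REACH+.014)*X
move_l([e[0]-.025,e[1]-.006,.02],.1); move_to([*s0,.018],q); 
f0=state()["ft_force"]
move_l([*(O-(REACH+.006)*X),.018],.05)
for k in np.arange(.004,-.0045,-.001):
    move_l([*(O-(REACH+k)*X),.018],.02); s=state(); f=(s["ft_force"]-f0)[:2]@X
    print(k.round(4),f.round(2),((s["ee_pos"][:2]-O)@X).round(4))
    if f<-8: break
im,p=pie("scene"); print(p); cv2.imwrite("pics/s2.png",cv2.resize(im["frame"][180:330,170:380],None,fx=3.5,fy=3.5,interpolation=2))
im,p=pie("side"); print(p,state()["time"])
E
```

```text
0.004 -1.87 -0.0645
0.003 -2.08 -0.0635
0.002 -4.09 -0.0624
0.001 -2.91 -0.0613
0.0 -2.86 -0.0603
-0.001 -4.09 -0.0593
-0.002 -2.94 -0.0583
-0.003 -2.46 -0.0573
-0.004 -2.85 -0.0563
[6.025e-01 2.250e-02 4.740e-02 1.046e+03]
[6.049e-01 2.500e-02 4.300e-02 8.580e+02] 10.725
```

View pics/s2.png

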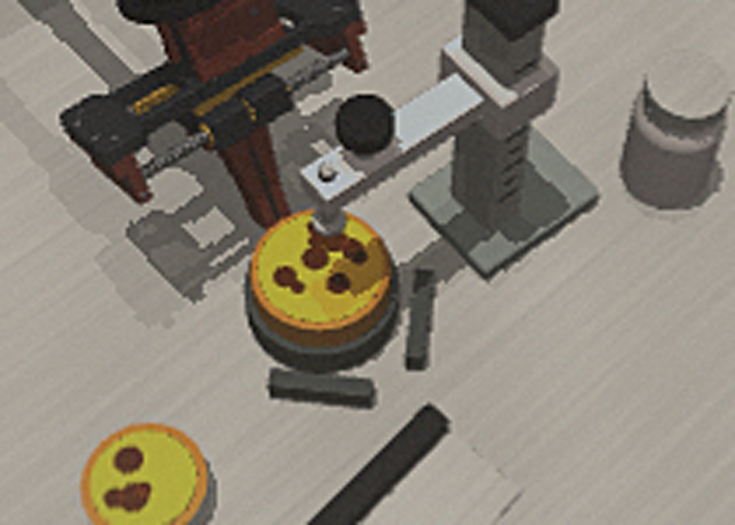

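The pie is still several mm short of the bars, so the fingertip reach is shorter than I assumed. I'll keep pushing under force control.

```bash
python3 - <<'E'
from h import *
for k in np.arange(-.005,-.020,-.001):
    move_l([*(O-(REACH+k)*X),.018],.02); s=state(); f=s["ft_force"][:2]@X
    print(k.round(4),f.round(2),(s["ft_force"]@[*Y,0]).round(2),((s["ee_pos"][:2]-O)@X).round(4))
    if f<-9: break
im,p=pie("scene"); print(p); cv2.imwrite("pics/s3.png",cv2.resize(im["frame"][180:330,170:380],None,fx=3.5,fy=3.5,interpolation=2))
im,p=pie("side"); print(p,state()["time"])
E
```

```text
-0.005 -2.54 -0.13 -0.0553
-0.006 -2.21 0.32 -0.0543
-0.007 -1.36 -0.3 -0.0533
-0.008 -1.27 0.37 -0.0523
-0.009 -2.37 0.04 -0.0513
-0.01 -1.67 -0.75 -0.0503
-0.011 -0.32 -0.79 -0.0493
-0.012 -1.38 -0.18 -0.0483
-0.013 -2.14 0.54 -0.0473
-0.014 -1.19 -0.51 -0.0463
-0.015 -4.9 0.46 -0.0456
-0.016 -10.31 1.81 -0.0452
[6.134e-01 2.140e-02 4.730e-02 1.066e+03]
[6.149e-01 2.520e-02 4.380e-02 8.020e+02] 13.825
```

View pics/s3.png

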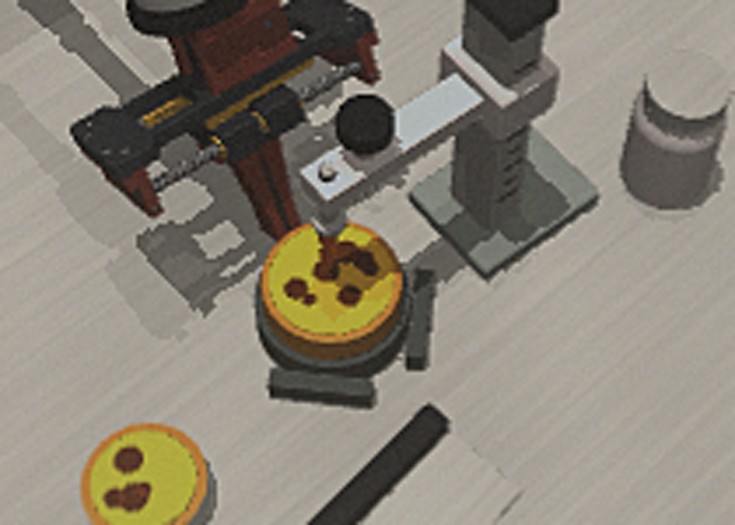

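The pie touches both bars and the force rose sharply to 10 N, so it is home. I'll back off and start pressing the cap.

```bash
cat >> h.py <<'E'
CAP=O+.026*Y
CQ=quat([0,0,-1.],np.array([*X,0.]))
def fz(n=6):
    v=[]
    for _ in range(n): hold(.02); v.append(state()["ft_force"][2])
    return np.mean(v)
E
python3 - <<'E'
from h import *
e=state()["ee_pos"]
b=e[:2]-.06*X
move_l([*b,.02],.12); move_l([*b,.26],.25)
for n in("scene","side"): print(pie(n)[1])
move_to([*CAP,.24],CQ); move_l([*CAP,.208],.1)
f0=fz(); z=.208; print("f0",f0,state()["ee_pos"])
while z>.185:
    z-=.001; move_l([*CAP,z],.03); f=fz(2)-f0
    if f>1.5: break
print("touch",z,f,state()["ee_pos"],state()["time"])
np.save("f0.npy",[f0,z])
im=get_image("scene"); cv2.imwrite("pics/s4.png",cv2.resize(im["frame"][150:330,150:390],None,fx=3.2,fy=3.2,interpolation=2))
E
```

```text
[6.171e-01 2.270e-02 4.330e-02 1.039e+03]
[6.141e-01 2.470e-02 4.360e-02 9.970e+02]
f0 0.10947831046742991 [0.61739646 0.04945858 0.20920452]
touch 0.18499999999999997 0.2269255123598219 [0.61716603 0.04944671 0.18493063] 24.1667
```

View pics/s4.png

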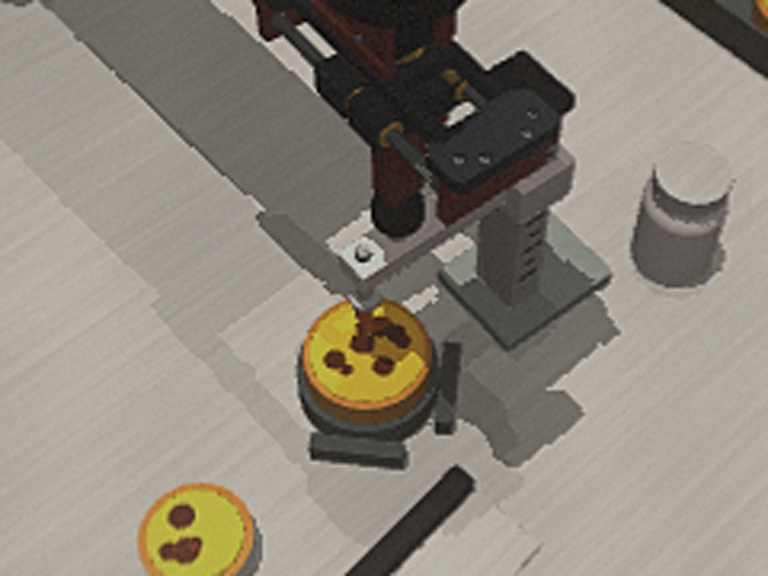

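The fingers are centred on the cap, and pie averages (.6156,.0237), so it is home. The next step calibrates the slide height against the TCP and descends to just above the pie.

```bash
cat >> h.py <<'E'
def armtop(n,zg):
    C=look(n)[1].reshape(-1,3); g=(C[:,:2]-O)
    a,b=g@X,g@Y
    m=(abs(a)<.009)&(b>-.008)&(b<.088)&(abs(b-.026)>.02)&(abs(b)>.005)&(abs(C[:,2]-zg)<.008)
    r=np.hypot(a,b); k=(r<.038)&(abs(C[:,2]-.0477)<.005)
    return np.round([np.median(C[m,2]),m.sum(),np.median(C[k,2]),k.sum()],4)
E
python3 - <<'E'
from h import *
z=state()["ee_pos"][2]; 
for n in("scene","side"): print(n,armtop(n,z-.008-.032))
print("expect",z-.04)
f=[]
for z in (.17,.155,.145):
    move_l([*CAP,z],.04); f.append(state()["ft_force"][2].round(2))
print(f)
z=state()["ee_pos"][2]
for n in("scene","side"): print(n,armtop(n,z-.04))
print("expect",z-.04,state()["time"])
E
```

```text
scene [     nan 0.00e+00 4.85e-02 8.56e+02]
side [     nan 0.00e+00 4.74e-02 8.00e+02]
expect 0.14497839143692431
[np.float64(0.32), np.float64(0.61), np.float64(-1.02)]
scene [     nan 0.00e+00 4.85e-02 7.87e+02]
side [     nan 0.00e+00 4.75e-02 6.11e+02]
expect 0.10432474104323913 25.8667
  return _methods._mean(a, axis=axis, dtype=dtype,
  ret = ret.dtype.type(ret / rcount)
```

```bash
python3 - <<'E'
from h import *
a=get_image("scene");b=get_image("side"); 
I=np.hstack([cv2.resize(a["frame"][150:330,170:350],(400,400),interpolation=2),cv2.resize(b["frame"][150:330,220:400],(400,400),interpolation=2)])
cv2.imwrite("pics/s5.png",I)
for im in(a,b):
    C=cloud(im).reshape(-1,3);g=C[:,:2]-O;m=(abs(g@X)<.009)&(g@Y>.045)&(g@Y<.085)&(C[:,2]>.08);print(np.percentile(C[m,2],[5,25,50,75,95]),m.sum())
print(state()["finger_gap"])
E
```

```text
[0.12974051 0.55217595 0.55300534 0.55566039 0.55697614] 329
[0.12678449 0.27609994 0.36936646 0.4320185  0.55537106] 1127
0.00022605473641082766
```

View pics/s5.png

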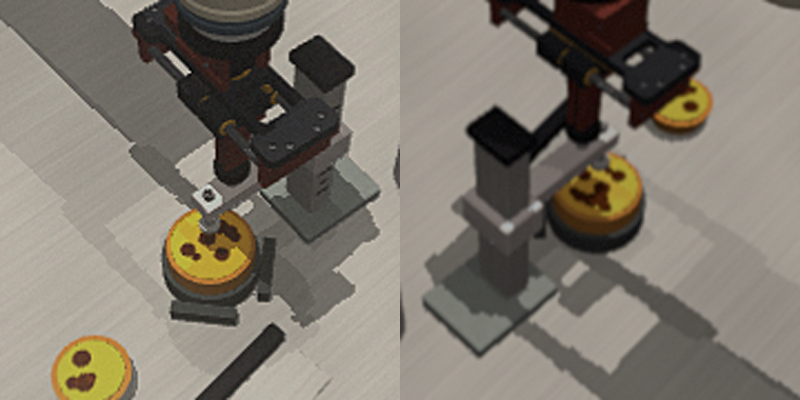

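```bash
python3 - <<'E'
from h import *
print(state()["ee_pos"],state()["ft_force"].round(2),R.from_quat(np.roll(state()["ee_rot"],-1)).as_matrix()[:,2].round(3))
for n in("scene","side"):
    im=get_image(n);C=cloud(im);g=C[...,:2]-O;a=g@X;b=g@Y;z=C[...,2]
    m=(abs(a)<.012)&(b>-.01)&(b<.1)&(z>.08)&(z<.2)
    print(n,"arm hist",np.histogram(z[m],np.arange(.08,.2,.006)))
    for u in np.arange(.08,.2,.008):
        k=(np.hypot(a,b-.026)<.03)&(abs(z-u)<.004)
        if k.sum()>3: print(u.round(3),k.sum(),"a",np.percentile(a[k],[5,95]).round(3),"b",np.percentile(b[k],[5,95]).round(3),im["frame"][k].mean(0).round())
E
```

```text
[0.61715315 0.0494587  0.14490721] [-0.14 -0.3  -0.29] [-0.  0. -1.]
scene arm hist (array([ 32,  21,   3,   0,   0,   2,   6,  94, 119,   4,   0,   7,  15,
        48,  23,  26,  28,  19,  16]), array([0.08 , 0.086, 0.092, 0.098, 0.104, 0.11 , 0.116, 0.122, 0.128,
       0.134, 0.14 , 0.146, 0.152, 0.158, 0.164, 0.17 , 0.176, 0.182,
       0.188, 0.194]))
0.08 4 a [0.009 0.011] b [-0.002  0.004] [57. 62. 66.]
0.088 23 a [-0.004  0.01 ] b [-0.003  0.007] [84. 90. 93.]
0.112 24 a [0.013 0.015] b [0.003 0.046] [79. 85. 90.]
0.12 39 a [0.013 0.015] b [0.003 0.043] [76. 80. 85.]
0.128 198 a [-0.009  0.014] b [-0.001  0.05 ] [114. 120. 125.]
0.136 15 a [-0.002  0.006] b [-0.003  0.021] [59. 62. 65.]
0.152 37 a [-0.002  0.017] b [0.01  0.033] [32. 35. 37.]
0.16 85 a [-0.006  0.016] b [0.011 0.035] [28. 31. 33.]
0.168 34 a [-0.004  0.011] b [0.014 0.034] [28. 34. 49.]
0.176 31 a [-0.005  0.011] b [0.015 0.032] [27. 32. 47.]
0.184 31 a [-0.005  0.011] b [0.014 0.028] [27. 32. 47.]
0.192 28 a [-0.004  0.012] b [0.015 0.025] [29. 33. 46.]
side arm hist (array([ 32,  10,   2,   0,   0,   1,   2
[... 279 characters left out ...]
58. 78. 88.]
0.088 19 a [-0.009 -0.001] b [-0.003  0.01 ] [68. 73. 77.]
0.112 29 a [-0.014 -0.012] b [0.003 0.049] [61. 75. 85.]
0.12 47 a [-0.015 -0.011] b [0.002 0.05 ] [63. 66. 71.]
0.128 215 a [-0.014  0.009] b [0.    0.052] [ 95.  98. 105.]
0.136 8 a [-0.007  0.001] b [-0.003  0.033] [80. 83. 86.]
0.144 9 a [-0.016 -0.001] b [0.024 0.041] [57. 59. 63.]
0.152 41 a [-0.016  0.008] b [0.022 0.042] [23. 23. 24.]
0.16 82 a [-0.015  0.006] b [0.018 0.042] [11. 11. 14.]
0.168 38 a [-0.011  0.008] b [0.018 0.039] [14. 17. 34.]
0.176 46 a [-0.011  0.006] b [0.019 0.039] [15. 18. 36.]
0.184 39 a [-0.01   0.008] b [0.019 0.039] [15. 18. 35.]
0.192 41 a [-0.011  0.008] b [0.019 0.04 ] [17. 19. 36.]
```

The arm top is at about .1285 with TCP at .145. So the closed fingertips sit about 16 mm above the TCP, and slide ≈ TCP − .0643. I'll descend to about 4 mm above the pie and re-measure.

```bash
python3 - <<'E'
from h import *
move_l([*CAP,.1165],.02); hold(.3)
z=state()["ee_pos"][2]; print(z)
for n in("scene","side"): print(n,armtop(n,z-.0163),"exp arm",z-.0163)
f=[]
for zz in np.arange(.1155,.1105,-.0005):
    move_l([*CAP,zz],.005); f.append((round(zz,4),state()["ft_force"][2].round(2),fz(2).round(2)))
    if f[-1][2]>3.5:break
print(*f,sep="\n"); z=state()["ee_pos"][2]
for n in("scene","side"): print(n,armtop(n,z-.0163),pie(n)[1])
print(z,state()["time"])
E
```

```text
0.11646444595644406
scene [1.005e-01 2.200e+01 4.840e-02 6.620e+02] exp arm 0.10016444595644407
side [9.97e-02 1.53e+02 4.75e-02 4.40e+02] exp arm 0.10016444595644407
(np.float64(0.1155), np.float64(1.28), np.float64(2.0))
(np.float64(0.115), np.float64(1.16), np.float64(1.76))
(np.float64(0.1145), np.float64(2.7), np.float64(0.75))
(np.float64(0.114), np.float64(1.1), np.float64(2.12))
(np.float64(0.1135), np.float64(2.3), np.float64(1.75))
(np.float64(0.113), np.float64(1.8), np.float64(1.02))
(np.float64(0.1125), np.float64(1.42), np.float64(1.6))
(np.float64(0.112), np.float64(1.83), np.float64(1.57))
(np.float64(0.1115), np.float64(1.96), np.float64(1.57))
(np.float64(0.111), np.float64(3.75), np.float64(3.09))
(np.float64(0.1105), np.float64(4.23), np.float64(4.26))
scene [9.51e-02 2.40e+01 4.84e-02 6.53e+02] [6.174e-01 2.230e-02 4.320e-02 8.340e+02]
side [9.39e-02 1.55e+02 4.76e-02 4.30e+02] [6.133e-01 2.500e-02 4.360e-02 5.610e+02]
0.11074584996895091 31.4583
```

The force steps up by 2 N at TCP ≈ .1113, which marks foot contact. I'll go about 4 mm further.

```bash
python3 - <<'E'
from h import *
for zz in (.1095,.1085,.1080,.1075,.1071):
    move_l([*CAP,zz],.005); print(zz,state()["ee_pos"][2].round(5),fz(8).round(2))
    if state()["ee_pos"][2]<.1074: break
z=state()["ee_pos"][2]
move_l([*CAP,z+.01],.03); move_l([*CAP,.26],.15)
print("off",fz(4))
for n in("scene","side"): print(n,armtop(n,z-.0163),pie(n)[1])
C=None
for n in("scene","side"):
    C=cloud(get_image(n)).reshape(-1,3);g=C[:,:2]-O;r=np.hypot(g@X,g@Y);m=(r<.006)&(C[:,2]>.09)&(C[:,2]<.13)
    print("stem",np.percentile(C[m,2],[50,80,95]).round(4),m.sum())
    c=np.hypot(g@X,g@Y-.026); m=(c<.012)&(C[:,2]>.1)&(C[:,2]<.14); print("cap",np.median(C[m,2]).round(4),m.sum())
im=get_image("scene"); cv2.imwrite("pics/s6.png",cv2.resize(im["frame"][190:310,190:350],None,fx=5,fy=5,interpolation=2)); print(state()["time"])
E
```

```text
0.1095 0.10943 4.37
0.1085 0.10856 4.94
0.108 0.10814 4.96
0.1075 0.10771 5.36
0.1071 0.10732 5.54
off -0.40074787287665276
scene [9.19e-02 1.49e+02 4.83e-02 6.45e+02] [6.17e-01 2.28e-02 4.36e-02 8.36e+02]
side [9.09e-02 1.56e+02 4.74e-02 4.14e+02] [6.132e-01 2.440e-02 4.360e-02 5.470e+02]
stem [0.1    0.1016 0.1025] 26
cap 0.1236 92
stem [0.0989 0.1    0.1007] 16
cap 0.1229 89
35.5833
```

View pics/s6.png

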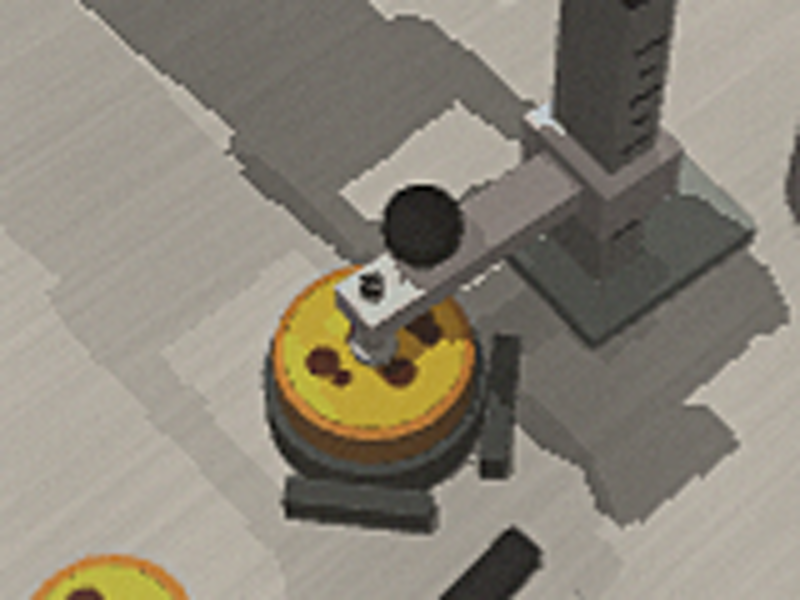

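The foot rests on the pie, which touches both bars. The stem is about 4 mm in by force, arm height and stem end, and the hand is off.

```bash
python3 -c "
from h import *
print(job_done())"
```

```text
the job is handed in; nothing more can be done
None
```

The job is handed in, verdict not shown: the pie measured within about 1 mm of the point under the foot, touching both bars; the foot rests on it with its stem about 4 mm in (about 4 N); the hand is off, and I saw no movement of the tart, shaker or scraper, though I did not re-measure them.

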